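# Pull the chock, press the hook and open the iron cupboard

### The arm

A 6-joint arm with a two-finger parallel gripper is mounted at the origin on a cart in front of the work surface, level with it; the furniture and walls round the work are solid. World frame = base frame: x ahead of the robot, y to its left, z up, the work surface at z = 0. Lengths are in mm, angles in rad, forces in N, time in s.
With the tool pointing down it reaches from about 350 to 775 mm from the base axis. Payload 7.3 kg.
Tool frame: the origin (TCP) lies at the very end of the fingers, on their centre line; the grasp point (between the pads) lies 19 mm behind it; z points along the fingers, y is the line along which they close (so a half turn about z gives the same grasp; the last joint's range is limited). The gripper opens to 92 mm and grips with 3 to 60 N. Pads are 19 mm wide; open, the fingers measure 130 mm over their backs; the gripper's body (75 mm by 190 mm) begins 47 mm behind the grasp point.
Start: joints at [1.138, 0.342, 1.524, -0, 1.275, -0.146], TCP at [148.499, 503.58, 226.741] pointing down, gripper open.
Joint ranges: [-2.53, 2.53], [-0.77, 2.02], [0.04, 2.7], [-1, 4.14], [0.28, 2.66], [-3.11, 3.11]. Speed limits (rad/s): [2.57, 2.57, 3.14, 3.14, 3.14, 3.14].

### API

Orientations are given as [roll, pitch, yaw] about the fixed x, y, z axes, in that order (R = Rz(yaw) Ry(pitch) Rx(roll)).
In Python, from plant import bot gives the robot as it stands.
- The arm moves only by the tool jog_arm, never from a script. Its argument "targets" is a list of rows, each an object with "xyz": the shift along the tool's x, y, z as a fraction of full scale, a list of three; "spin": the turn about the tool's z as a fraction of full scale. In form: [{"xyz": [x, y, z], "spin": spin}, ...]. A call has exactly 10 rows; each row shifts and turns the commanded pose from where the row before left it, along the tool's axes as they then stand; what a row does not reach is not made up. Full scale, the value 1, is 80 mm for a shift and 0.1 rad for a turn. A row lasts 1/8 s, in which the tool goes at most 62.5 mm and 10.7 degrees, less where a joint would pass 70% of its speed; a pose out of reach is approached as far as the arm can. A call with a number of a shift or a turn outside -1 to 1 is refused whole. A call with a gripper value outside its range is refused whole. "gripper" is the opening in per cent of the stroke, from 0 (shut) to 100 (fully open), set as the call begins (left out, the last holds). The fingers move at their own pace and stop on an object; the grip force is fixed at half the most. Time passes only in rows, so rows that do not move let the fingers close, or fill a call up. It gives the time, the measured TCP pose, the force, the opening and the grip force at its end, in the units of the state.
- bot.get_obs(): the state, without advancing time (a new reading comes with each control period).
- bot.capture(name): name is "side" or "top"; returns the picture (420x560x3 uint8, blue, green, red); there is no depth.
- bot.get_calibration(name): a dict with "vfov" (degrees; the focal length in pixels is half the picture's height over the tangent of half this angle, whatever the lens; pixels are square), "cx", "cy" (the principal point, pixels), "eye" and "rotation" of the camera in the world. Camera axes: x right, y down, z forward; pixel columns grow to the right and rows downward; lengths in mm; the calibration is good to about 2 mm. A picture is of the moment at which its call begins. get_calibration takes no time and is no camera call.
- bot.close_job(): hands the job in; it is judged then, once.
The state is a dict: "time": time; "joint_positions": joint angles; "dq": joint speeds; "tau": joint torques, N m; "tool_pos": TCP position; "tcp_rot": TCP orientation; "contact_force": force on the tool from outside, world axes, zero at the start; "moment": the same for the moment, N m; "grip_width": finger opening in mm; "finger_force": force on a finger pad.
Only numpy, scipy, OpenCV 4.12 (cv2) and the standard library are available. Lean on these libraries where they do the work, as an engineer would, in place of code of your own. Each camera call takes 0.05 s, during which the arm holds its last target. There are 200 camera calls.

### The job

Open the low cupboard on the bench. Its heavy door stands on an oak wedge: first work the wedge straight out from under the door in small tugs of about a centimetre, stopping still for about half a second after each, so that the door comes down without dropping, and lay the wedge flat in the shallow wooden tray and let go of it. Then reach down into the gap behind the top of the door, press the sprung hook down, swing the door wide open, about square to the cupboard, and leave it standing open; knock nothing else about.

Things in the scene. Friction and masses are not known exactly. Their poses are not given: they have to be found in the camera images.
- cupboard: Low cupboard of pale wood with a brown top, 170 deep (x), 250 wide (y), 165 high (z) mm, fixed. Origin: centre of its underside, on the bench; own x points into it, away from the robot, y to its left, z up. The closed door lies from x = -105 to -85, y = -100 to +100 mm. The top board begins at x = -43, so behind the closed door's top is a gap 42 mm deep (x) and 220 mm wide, open upward.
- strike_edge (a point): Front lower edge, at its middle, of the steel strike plate that hangs from the front edge of the cupboard's top board: 8 thick, 50 wide, 20 mm high, its lower edge 130 mm above the bench. The hook's barb stands behind it and keeps the door shut. Together with the cupboard it is fixed.
- chock: Loose oak wedge, 80 long (own y), 26 wide (own x), 18 mm high at the thick end (own y = -40), 4 at the thin end (+40). Origin: centre of its underside, on the bench. 34 to 40 mm of the thick end stick out before the door. The door bears on it with 7 to 11 N; pulling takes 4 to 15 N. The door leaves no room for a vertical gripper: lean it 25 to 45 degrees back to the robot.
- tray: Shallow open wooden tray, 160 x 160 mm outside, 144 x 144 inside, floor 5 mm thick, rim 16 mm high, fixed on the bench at the right. Origin: centre of its underside; own x, y along its sides.
- door_lift (a joint): Height of the door, m: -0.0075 when it is down on its stop, its lower edge 5.5 mm above the bench; -0.003 to 0 while it stands on the wedge. When the wedge has come out by 25 to 38 mm the door is down and the wedge is loose. Door and hook rise and fall with it.
- cupboard_door (a joint): Swing of the door, rad: 0 closed, grows as its free (right) side comes toward the robot, stop at 1.75. The door is 20 thick, 200 wide, 142 mm tall, about 0.85 kg; it turns a little stiffly and stays where it is left. While the hook is up it opens only about 0.03 rad.
- hinge_line (a point): Point on the door's vertical hinge line (cupboard x = -107, y = +103 mm, the door's left side), at the height of the door's top edge, 147 mm above the bench when the door is down. The closed door's inner face is 22 mm behind this line.
- hook (a joint): Angle of the sprung steel hook, rad: 0 up (rest), 0.5 fully down. A flat arm 26 wide, 62 long, 6 mm thick, pivoted on the door's inner face 163 mm from the hinge line, reaching back under the strike to an upturned barb. With the door down 0.2 rad frees it, with the wedge in more. Hold it down till the door has come 30 mm toward the robot there; fingers in the gap can then push the door on.
- hook_pad (a point): Where to press: upper face of the hook's arm, 20 mm behind its pivot, at the middle of the gap; 120 mm above the bench with the door down, 27 mm below the door's top. Moves with the hook and the door. Pressing takes 3 to 9 N (no hard stop before 0.5 rad); fingers there must go about 8 to 10 mm down, straight.
- door_edge (a point): Upper rear corner of the door's free side: on its inner face, at its top edge, 203 mm from the hinge line.
- wax_tin: Round tin, 67 mm wide, 24 high, loose on the rear of the cupboard's top. Origin: centre of its underside. Leave alone.
- spare_iron: Plane iron 44 x 120 x 11 mm lying inside the cupboard on its floor. Leave alone.
- glue_jar: Jar 59 mm wide, 76 high, standing on the bench on the right beside the cupboard. Leave alone.
- block_plane: Steel block plane 49 x 161 x 55 mm on the bench at the left front. Leave alone.
- brass_plane: Brass-bodied plane 59 x 194 x 111 mm at the right. Leave alone.
- bench_dog: Iron bench dog 32 x 144 x 30 mm lying on the bench at the left of the cupboard. Leave alone.

How it is judged:
By the outcome, as a careful person would: the job done as asked, in the order asked, and still so for the second after the job is handed in, with the robot touching nothing.
It also fails if it takes over 64 s, if anything falls off the work surface, if the arm or the gripper's body presses on something with over 40 N, if the wrist force passes 120 N, or if a joint passes its speed limit or range.

## Working session

There is one attempt and no reset: what is moved stays moved. The work goes in short steps, Python scripts to look and compute and a tool call to move; the robot and the scene stay as the last step left them, time stands still between calls to the robot, and variables do not carry over. Pictures are saved under pics/ and viewed, at most 10 in all, crops included, and the job is handed in when it is done.

Besides the shell and the picture viewer there is one more tool, called by a JSON object that holds its "op" and its "data". jog_arm: Moves the arm, as the interface text tells. Shift numbers are shares of 80 mm and turn numbers shares of 0.1 rad, none past 1 either way. Its arguments: {"type":"object","properties":{"targets":{"type":"array","items":{"type":"object","properties":{"xyz":{"type":"array","items":{"type":"number"}},"spin":{"type":"number"}}}},"gripper":{"type":"number"}},"required":["targets"]}

```bash
mkdir -p pics
python3 - <<'E'
from plant import bot
import cv2
for n in("side","top"):
    cv2.imwrite(f"pics/{n}0.png",bot.capture(n)); print(bot.get_calibration(n))
print(bot.get_obs())
E
```

```text
{'vfov': 53.582683207444006, 'cx': 279.39151664613297, 'cy': 206.4749154645386, 'eye': array([  -1.06379713, -915.31358868,  806.33504986]), 'rotation': array([-2.13910432, -0.00999811, -0.57494227])}
{'vfov': 54.41917076150986, 'cx': 281.9671956533261, 'cy': 209.5968314527182, 'eye': array([ 393.35411227,  -38.6838588 , 1193.20788424]), 'rotation': array([-2.98532178,  0.00532507, -1.56529613])}
{'time': 0.1, 'joint_positions': array([ 1.13802134e+00,  3.42642387e-01,  1.52489519e+00, -3.95343205e-05,
        1.27539471e+00, -1.45987940e-01]), 'dq': array([-0.00025595, -0.00222822, -0.0021951 , -0.00059304, -0.00071868,
       -0.00014855]), 'tau': array([ 5.22783830e-04, -4.31995833e+01, -2.44692171e+01,  7.18765939e-02,
        5.26639796e-02, -3.40274232e-05]), 'tool_pos': array([148.34312597, 503.24013568, 226.12917257]), 'tcp_rot': array([-3.14026177e+00, -1.57471610e-04,  2.85481704e+00]), 'contact_force': array([-0.29229094, -0.1035497 , -0.31413617]), 'moment': array([0.02895207, 0.0246949 , 0.02394448]), 'finger_force': 0.0, 'grip_width': 91.88329413896989}
```

View pics/side0.png

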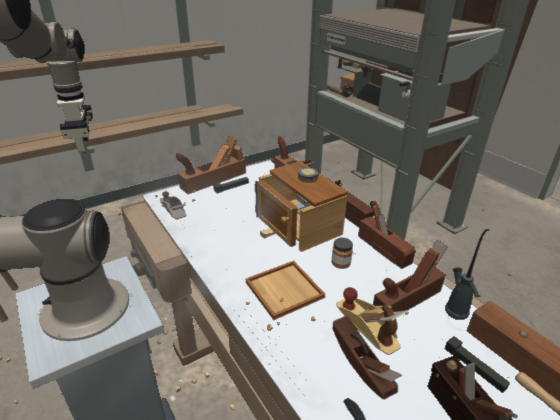

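View pics/top0.png

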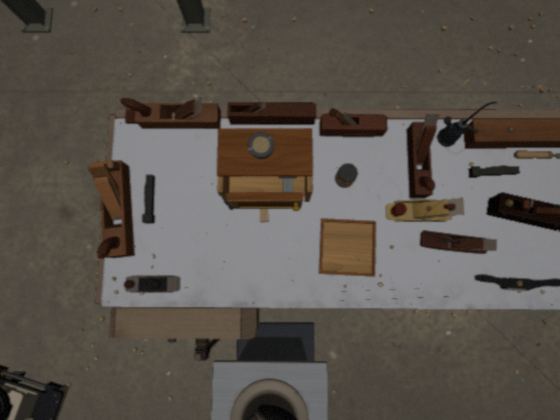

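The side view shows the cupboard near (300,205), the wedge at (266,233) and the tray at (285,288). In the top view the cupboard top spans (218–312,128–178), the wedge is at (264,214), the strike at (289,185) and the tray at (347,247).

```bash
cat > h.py <<'E'
import numpy as np,cv2
from scipy.spatial.transform import Rotation as Ro
from plant import bot
def cam(n):
    c=bot.get_calibration(n); return 210/np.tan(np.radians(c['vfov'])/2),c['cx'],c['cy'],np.array(c['eye']),Ro.from_euler('xyz',c['rotation']).as_matrix()
def ray(n,u,v):
    f,cx,cy,e,R=cam(n); return e,R@np.array([(u-cx)/f,(v-cy)/f,1])
def onz(n,u,v,z):
    e,d=ray(n,u,v); return e+d*(z-e[2])/d[2]
def proj(n,p):
    f,cx,cy,e,R=cam(n); q=R.T@(np.array(p,float)-e); return np.array([cx+f*q[0]/q[2],cy+f*q[1]/q[2]])
E
python3 - <<'E'
from h import *
o=bot.get_obs()
print("tcp proj",proj("side",o['tool_pos']),proj("top",o['tool_pos']))
t=cv2.imread("pics/top0.png");s=cv2.imread("pics/side0.png")
a=cv2.resize(t[120:290,200:390],None,fx=4,fy=4,interpolation=cv2.INTER_CUBIC)[:600,:]
cv2.imwrite("pics/a.png",cv2.resize(t[122:282,200:390],None,fx=3.7,fy=3.7,interpolation=cv2.INTER_CUBIC))
cv2.imwrite("pics/b.png",cv2.resize(s[155:325,225:365],None,fx=3.5,fy=3.5,interpolation=cv2.INTER_CUBIC))
for n,uv in [("tray",[(322,219),(376,222),(374,276),(320,274)])]:
    for u,v in uv: print(n,onz("top",u,v,16).round(1))
for u,v in [(246,288),(294,263),(324,293),(276,314)]: print("trayside",onz("side",u,v,16).round(1))
E
```

```text
tcp proj [ 83.05575082 145.9522104 ] [ 43.18915989 382.67122108]
tray [ 551.7 -147.9   16. ]
tray [ 543.7 -304.3   16. ]
tray [ 389. -294.   16.]
tray [ 393.8 -140.6   16. ]
trayside [ 379.9 -176.1   16. ]
trayside [ 548.3 -160.2   16. ]
trayside [ 546.3 -303.9   16. ]
trayside [ 398.4 -297.8   16. ]
```

View pics/a.png

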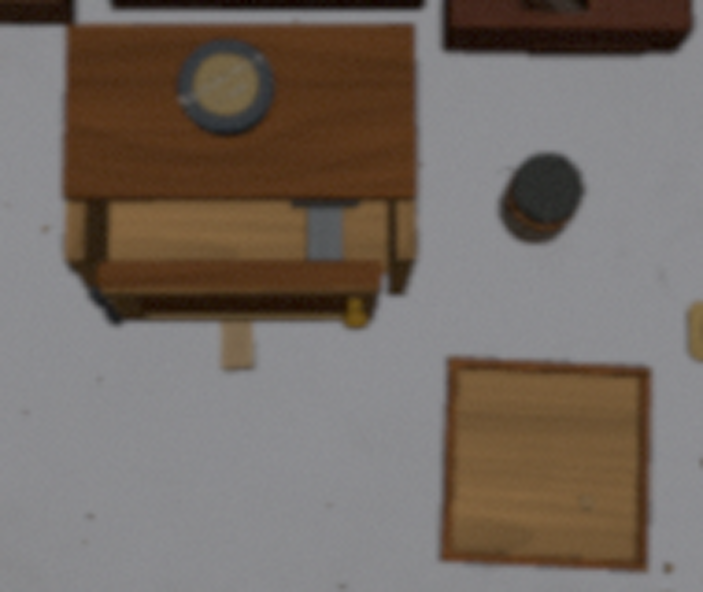

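View pics/b.png

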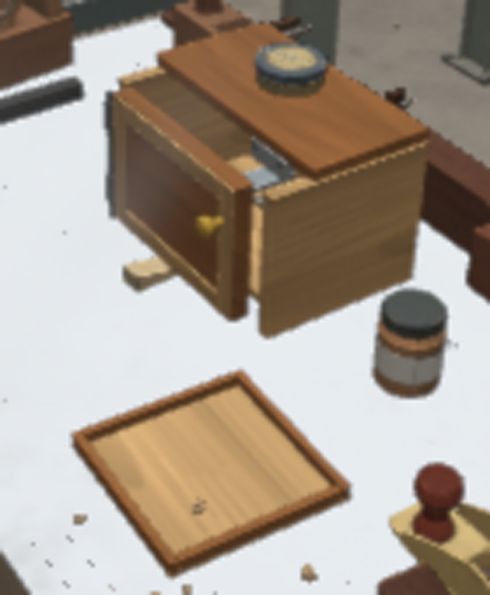

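Crop a (top, ×3.7 from (200,122)) gives these positions:
- Brown top corners: (67,25), (414,25), (416,198), (65,198)
- Door top strip: y 262–291, x 97–382
- Hook arm: x 307–342
- Wedge thick end: (221–255, 369)

Crop b (side) shows the wedge's thick end near (138,290).

Run:
```python
from h import *
t=lambda x,y,z:onz("top",200+x/3.7,122+y/3.7,z).round(1)
s=lambda x,y,z:onz("side",225+x/3.5,155+y/3.5,z).round(1)
print("top board",[t(x,y,165) for x,y in[(67,25),(414,25),(416,198),(65,198)]])
print("board side",[s(x,y,165) for x,y in[(260,24),(428,131),(317,175),(160,55)]])
print("door front top",[t(x,y,153) for x,y in[(97,289),(378,292)]],"rear",[t(x,y,153) for x,y in[(97,262),(382,262)]])
print("door side: front-left top, front right top, rear right top",[s(x,y,153) for x,y in[(117,92),(233,188),(250,186)]])
print("hook",[t(x,235,125) for x in(307,325,342)])
print("strike",[t(x,204,140) for x in(293,357)])
print("wedge end top view",[t(x,y,0) for x,y in[(221,369),(255,369)]],"at door",[t(x,y,12) for x,y in[(221,322),(251,322)]])
print("wedge side",[s(x,y,18) for x,y in[(124,265),(137,277)]],s(138,291,0),s(124,280,0))
# masks
for n in("top","side"):
    im=cv2.imread(f"pics/{n}0.png"); hsv=cv2.cvtColor(im,cv2.COLOR_BGR2HSV)
    c=(264,214) if n=="top" else (265,233)
    w=im[c[1]-10:c[1]+11,c[0]-12:c[0]+13]
    h=hsv[c[1]-10:c[1]+11,c[0]-12:c[0]+13]
    m=(h[...,1]>60).astype(int)
    print(n,c); print("\n".join("".join(".#"[k] for k in r) for r in m))
```

```text
top board [array([770., 137., 165.]), array([ 770.9, -109.8,  165. ]), array([ 644.8, -110.5,  165. ]), array([643.7, 134.6, 165. ])]
board side [array([764. , 127.5, 165. ]), array([ 768.2, -118.8,  165. ]), array([ 643.3, -124.7,  165. ]), array([645.7, 123.9, 165. ])]
door front top [array([581.4, 112.3, 153. ]), array([580.2, -84.3, 153. ])] rear [array([600.7, 112.8, 153. ]), array([601.6, -87.2, 153. ])]
door side: front-left top, front right top, rear right top [array([585.5, 102.2, 153. ]), array([584.1, -89. , 153. ]), array([597.8, -94. , 153. ])]
hook [array([626.8, -34.4, 125. ]), array([626.8, -47.4, 125. ]), array([626.9, -59.7, 125. ])]
strike [array([646.1, -24.3, 140. ]), array([646.3, -70.1, 140. ])]
wedge end top view [array([544.8,  34. ,   0. ]), array([545. ,   6.9,   0. ])] at door [array([580.8,  33.8,  12. ]), array([580.9,  10. ,  12. ])]
wedge side [array([546.1,  27. ,  18. ]), array([546.6,   4.7,  18. ])] [548.6   6.7   0. ] [546.4  28.2   0. ]
top (264, 214)
#########################
#########################
#########################
##################
[... 311 characters left out ...]
........
.........#######.........
..........##.............
.........................
.........................
.........................
side (265, 233)
.............############
..............###########
...............##########
................#########
.................########
.................########
..............###########
..........###############
........#################
........#################
........#############...#
........###########......
.........#######.........
..........####...........
.........................
.........................
.........................
.........................
.........................
.........................
.........................
```

{"op": "jog_arm", "data": {"targets": [{"xyz": [0,0,-0.4],"spin": -0.96},{"xyz": [0,0,-0.4],"spin": -0.96},{"xyz": [0,0,-0.4],"spin": -0.95},{"xyz": [-0.45,-0.61,0],"spin": 0},{"xyz": [-0.45,-0.61,0],"spin": 0},{"xyz": [-0.45,-0.61,0],"spin": 0},{"xyz": [-0.45,-0.61,0],"spin": 0},{"xyz": [-0.45,-0.61,0],"spin": 0},{"xyz": [-0.45,-0.61,0],"spin": 0},{"xyz": [-0.45,-0.61,0],"spin": 0}], "gripper": 60}}

```text
time: 1.35
tool_pos: [401.3, 160.3, 322.6]
tcp_rot: [3.141, -0.0, -3.141]
contact_force: [-0.3, 1.1, 0.1]
grip_width: 54.8
finger_force: 0.0
```

{"op": "jog_arm", "data": {"targets": [{"xyz": [-0.3,-0.7,0],"spin": 0},{"xyz": [-0.3,-0.7,0],"spin": 0},{"xyz": [-0.75,-0.3,0],"spin": 0},{"xyz": [-0.75,0,0],"spin": 0},{"xyz": [-0.75,0,0],"spin": 0},{"xyz": [-0.75,0,0],"spin": 0},{"xyz": [-0.75,0,0],"spin": 0},{"xyz": [-0.75,0,0],"spin": 0},{"xyz": [-0.75,0,0],"spin": 0},{"xyz": [-0.75,0,0],"spin": 0}]}}

```text
time: 2.6
tool_pos: [821.5, 24.1, 281.1]
tcp_rot: [3.138, 0.051, 3.142]
contact_force: [1.1, 0.5, -0.8]
grip_width: 55.1
finger_force: 0.0
```

Run:
```python
from h import *
o=bot.get_obs(); print(o['joint_positions'].round(3),o['tool_pos'],o['tcp_rot'])
```

```text
[-0.066  1.061  0.044  0.007  1.986 -1.634] [821.51840452  24.05538658 281.09528964] [3.13845921 0.0511846  3.14156265]
```

{"op": "jog_arm", "data": {"targets": [{"xyz": [-0.7,0,-0.3],"spin": 0},{"xyz": [-0.7,0,-0.3],"spin": 0},{"xyz": [-0.7,0,-0.3],"spin": 0},{"xyz": [-0.7,0,-0.3],"spin": 0},{"xyz": [-0.7,0,-0.3],"spin": 0},{"xyz": [-0.7,0,-0.3],"spin": 0},{"xyz": [-0.7,0,-0.3],"spin": 0},{"xyz": [-0.7,0,-0.3],"spin": 0},{"xyz": [-0.7,0,-0.3],"spin": 0},{"xyz": [-0.7,0,-0.3],"spin": 0}]}}

```text
time: 3.85
tool_pos: [886.8, 13.6, 423.2]
tcp_rot: [3.13, 0.461, 3.139]
contact_force: [-0.3, 0.0, 0.6]
grip_width: 54.7
finger_force: 0.0
```

Run:
```python
from h import *
o=bot.get_obs(); print(o['joint_positions'].round(3),o['tool_pos'],o['tcp_rot'])
```

```text
[-0.089  0.923  0.037  0.05   1.722 -1.64 ] [886.76174131  13.58168995 423.20954806] [3.13041265 0.46149546 3.13885959]
```

```bash
cat >> h.py <<'E'
def to(*ps):
    o=bot.get_obs(); R=Ro.from_euler('xyz',o['tcp_rot']).as_matrix(); p=o['tool_pos']
    for q in ps:
        d=R.T@(np.array(q)-p)/80; print(q,"units",d.round(3),"rows>=",np.ceil(np.linalg.norm(d)*80/60)); p=np.array(q)
def tri(top,side):
    A=[];b=[]
    for n,uv in(("top",top),("side",side)):
        e,d=ray(n,*uv); d/=np.linalg.norm(d); M=np.eye(3)-np.outer(d,d); A.append(M); b.append(M@e)
    p=np.linalg.solve(A[0]+A[1],b[0]+b[1]); return p.round(1),(proj("top",p)-top).round(1),(proj("side",p)-side).round(1)
E
python3 - <<'E'
from h import *
a=lambda x,y:(200+x/3.7,122+y/3.7); b=lambda x,y:(225+x/3.5,155+y/3.5)
for n,p,q in [("knob",(355,312),(207,225)),("boardBL",(67,25),(260,24)) if 0 else ("boardFL",(65,198),(160,55)),("boardFR",(416,198),(317,175)),("boardBR",(414,25),(428,131)),("doorFR",(378,292),(233,188)),("wedgeR",(255,369),(138,286)),("wedgeL",(221,369),(124,270)),("trayFL",(452,360),(240,373)),("trayFR",(649,370),(348,493)),("trayNL",(443,560),(75,437)),("trayNR",(645,570),(172,573))]: print(n,*tri(a(*p),b(*q)))
to((560,20,423),(480,20,150),(480,20,60))
E
```

```text
knob [572.8 -69.3 108.7] [-0.1  0.2] [ 0.2 -0. ]
boardFL [648.2 134.1 159.2] [ 0.6 -1.1] [-1.   0.2]
boardFR [ 649.6 -112.6  155.6] [ 0.6 -1. ] [-1.   0.2]
boardBR [ 774.3 -110.9  158.7] [ 0.2 -0.4] [-0.4  0.1]
doorFR [583.1 -85.8 151. ] [ 0.5 -1. ] [-1.   0.2]
wedgeR [545.9   5.8   7.1] [ 0.3 -0.6] [-0.6  0.1]
wedgeL [546.1  32.3   8.6] [ 0.4 -0.8] [-0.8  0.1]
trayFL [ 552.7 -149.4   11.4] [ 0.2 -0.4] [-0.5  0.1]
trayFR [ 545.9 -305.4    6.6] [ 0.2 -0.4] [-0.4  0.1]
trayNL [ 397.7 -141.5    9.4] [ 0.3 -0.7] [-0.8  0.1]
trayNR [ 390.4 -298.3    3.9] [ 0.3 -0.6] [-0.7  0.1]
(560, 20, 423) units [ 3.659  0.089 -1.816] rows>= 6.0
(480, 20, 150) units [ 2.415 -0.032  2.61 ] rows>= 5.0
(480, 20, 60) units [ 0.501 -0.011  1.007] rows>= 2.0
```

{"op": "jog_arm", "data": {"targets": [{"xyz": [0.65,0,0.08],"spin": 0},{"xyz": [0.65,0,0.08],"spin": 0},{"xyz": [0.65,0,0.08],"spin": 0},{"xyz": [0.65,0.01,0.08],"spin": 0},{"xyz": [0.65,0.01,0.08],"spin": 0},{"xyz": [0.65,0.01,0.08],"spin": 0},{"xyz": [0.65,0.01,0.08],"spin": 0},{"xyz": [0.65,0.01,0.08],"spin": 0},{"xyz": [0.65,0.01,0.3],"spin": 0},{"xyz": [0.65,0,0.6],"spin": 0}]}}

```text
time: 5.1
tool_pos: [526.1, 19.6, 120.8]
tcp_rot: [3.131, 0.465, 3.14]
contact_force: [1.8, 0.7, -1.8]
grip_width: 54.8
finger_force: 0.0
```

Run:
```python
from h import *
o=bot.get_obs(); print(o['joint_positions'].round(3),o['tool_pos'],o['tcp_rot'])
im=[]
for n in("top","side"):
    p=proj(n,o['tool_pos']).round(1); print(n,p); i=bot.capture(n); cv2.imwrite(f"pics/{n}1.png",i)
    x,y=int(p[0])-40,int(p[1])-45
    print((x,y)); im.append(cv2.resize(i[y:y+90,x:x+80],None,fx=5,fy=5,interpolation=cv2.INTER_CUBIC))
cv2.imwrite("pics/c.png",np.hstack(im))
to((520,20,25),(556,20,4))
```

```text
[-0.157  0.287  2.078  0.249  0.328 -1.946] [526.09083408  19.55968971 120.79764961] [3.13138967 0.46487112 3.13953689]
top [262.4 223. ]
(222, 178)
side [255.6 206.7]
(215, 161)
(520, 20, 25) units [ 0.483 -0.023  1.007] rows>= 2.0
(556, 20, 4) units [-0.292 -0.004  0.431] rows>= 1.0
```

View pics/c.png

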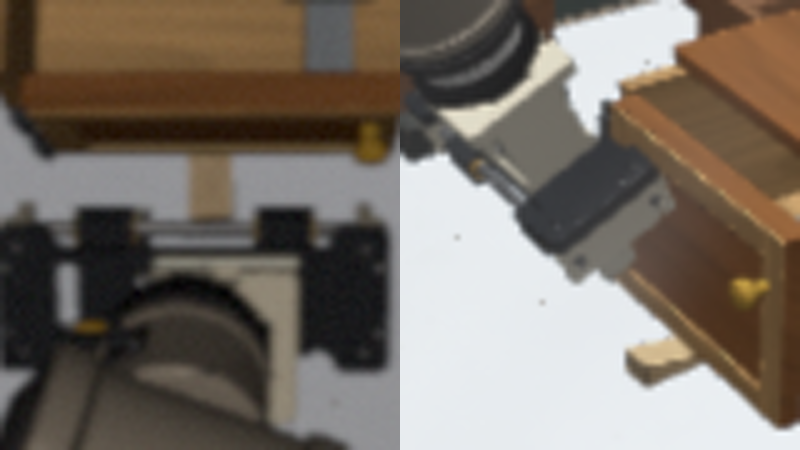

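The crop shows the leaned gripper open in front of the wedge: fingers centred near column 261 in the top view, wedge near column 264. Next I check that the low pose is inside the joint ranges.

```bash
cat > kin.py <<'E'
import numpy as np
from scipy.spatial.transform import Rotation as Ro
from scipy.optimize import least_squares
D=[([1.138,.3426,1.5249,0,1.2754,-.146],[148.34,503.24,226.13],[-3.1403,-.0002,2.8548]),
([-.066,1.061,.044,.007,1.986,-1.634],[821.52,24.06,281.1],[3.1385,.0512,3.1416]),
([-.089,.923,.037,.05,1.722,-1.64],[886.76,13.58,423.2],[3.1304,.4615,3.1389]),
([-.157,.287,2.078,.249,.328,-1.946],[526.09,19.56,120.8],[3.1314,.4649,3.1395])]
rz=lambda a:Ro.from_euler('z',a); ry=lambda a:Ro.from_euler('y',a)
def fk(q,k):
    R=rz(q[0]+k[6]); p=R.apply([k[5],k[4],k[0]])
    R=R*ry(q[1]); p=p+R.apply([0,0,k[1]])
    R=R*ry(q[2]); p=p+R.apply([k[8],0,k[2]])
    R=R*rz(k[9]*q[3])*ry(q[4]); p=p+R.apply([0,0,k[3]])
    return p,R*rz(k[10]*q[5]+k[7])
def fit(s4,s6):
    def f(k):
        k=np.r_[k,s4,s6]; r=[]
        for q,p,o in D:
            P,R=fk(q,k); r+=list(P-p)+list(300*(R.inv()*Ro.from_euler('xyz',o)).as_rotvec())
        return r
    best=min((least_squares(f,[300,400,380,300,y,0,0,a,0]) for y in(77,-77,0) for a in(0,1.5,3,-1.5)),key=lambda s:s.cost)
    return best.cost,np.r_[best.x,s4,s6]
def model(): return min((fit(a,b) for a in(1,-1) for b in(1,-1)),key=lambda t:t[0])
lo=np.array([-2.53,-.77,.04,-1,.28,-3.11]);hi=np.array([2.53,2.02,2.7,4.14,2.66,3.11])
def ik(k,p,o,q0):
    T=Ro.from_euler('xyz',o)
    def f(q):
        P,R=fk(q,k); return np.r_[P-p,300*(R.inv()*T).as_rotvec()]
    return least_squares(f,np.clip(q0,lo+.01,hi-.01),bounds=(lo,hi))
E
python3 - <<'E'
from kin import *
c,k=model(); print(c,k.round(3))
for p in[(526,19,60),(500,18,4),(556,18,4),(520,18,4),(460,-220,20),(460,-220,60)]:
    s=ik(k,p,[3.1314,.4649,3.1395],D[3][0]); print(p,s.cost.round(2),s.x.round(3))
E
```

```text
0.13202274592703533 [ 2.22475e+02  5.06494e+02  3.79539e+02  3.18052e+02  7.62970e+01
 -3.40000e-02  0.00000e+00  1.57100e+00  4.62830e+01  1.00000e+00
  1.00000e+00]
(526, 19, 60) 204.74 [-0.173  0.404  2.076  0.371  0.28  -2.087]
(500, 18, 4) 1081.85 [-0.309  0.508  2.185  1.261  0.28  -3.11 ]
(556, 18, 4) 683.96 [-0.177  0.554  1.982  0.441  0.28  -2.165]
(520, 18, 4) 990.48 [-0.222  0.512  2.069  0.631  0.28  -2.397]
(460, -220, 20) 206.96 [-0.77   0.497  2.098  0.861  0.379 -3.11 ]
(460, -220, 60) 19.52 [-0.797  0.416  2.111  0.847  0.434 -3.11 ]
```

Run:
```python
from kin import *
c,k=model(); np.save("k.npy",k)
for th in(.2,.26,.3,.35,.4,.465,.55,.65,.75):
  for p in[(552,18,5),(515,18,5),(510,18,80),(470,-220,15),(626,-47,112)]:
    s=ik(k,np.array(p),[np.pi,th,np.pi],[-.16,.4,2.0,.25,.35,-1.95]); s2=ik(k,np.array(p),[np.pi,th,0],[-.16,.4,2.0,2.8,.35,-1.5]) if 0 else None
    print(th,p,s.cost.round(1),s.x.round(2))
# flipped, yaw variants
for th in(.55,.65,.75):
    for q4,q6 in((3.0,1.2),(3.0,-1.9)):
        for yaw in (0,):
            T=[np.pi,th,np.pi]
            s=ik(k,np.array((552,18,5)),T,[-.16,.4,2.0,q4,.35,q6]); print("flip",th,s.cost.round(1),s.x.round(2))
```

```text
0.2 (552, 18, 5) 0.0 [-0.12  0.59  1.88  0.05  0.47 -1.73]
0.2 (515, 18, 5) 0.0 [-0.13  0.55  1.98  0.06  0.41 -1.76]
0.2 (510, 18, 80) 0.0 [-0.13  0.4   1.93  0.05  0.61 -1.74]
0.2 (470, -220, 15) 0.0 [-0.66  0.54  1.94  0.25  0.51 -2.44]
0.2 (626, -47, 112) 0.0 [-0.22  0.53  1.58  0.06  0.84 -1.82]
0.26 (552, 18, 5) 0.0 [-0.12  0.58  1.93  0.09  0.37 -1.77]
0.26 (515, 18, 5) 0.0 [-0.14  0.54  2.03  0.11  0.32 -1.81]
0.26 (510, 18, 80) 0.0 [-0.14  0.39  1.98  0.07  0.51 -1.77]
0.26 (470, -220, 15) 0.0 [-0.69  0.53  1.99  0.39  0.44 -2.6 ]
0.26 (626, -47, 112) 0.0 [-0.23  0.51  1.63  0.09  0.74 -1.85]
0.3 (552, 18, 5) 0.0 [-0.13  0.57  1.97  0.13  0.31 -1.81]
0.3 (515, 18, 5) 12.4 [-0.14  0.53  2.05  0.15  0.28 -1.85]
0.3 (510, 18, 80) 0.0 [-0.14  0.37  2.02  0.1   0.45 -1.79]
0.3 (470, -220, 15) 0.0 [-0.71  0.53  2.02  0.51  0.41 -2.72]
0.3 (626, -47, 112) 0.0 [-0.23  0.5   1.67  0.11  0.68 -1.88]
0.35 (552, 18, 5) 39.8 [-0.13  0.57  1.98  0.17  0.28 -1.86]
0.35 (515, 18, 5) 159.7 [-0.15  0.52  2.05  0.2   0.28 -1.91]
0.35 (510, 18, 80) 0.0 [-0.15  0.36  2.06  0.14  0.37 -1.84]
0.35
[... 1329 characters left out ...]
26, -47, 112) 132.6 [-0.32  0.43  1.95  0.95  0.28 -2.76]
0.75 (552, 18, 5) 4095.4 [-0.27  0.52  2.08  1.32  0.28 -3.11]
0.75 (515, 18, 5) 4768.4 [-0.29  0.47  2.15  1.3   0.28 -3.11]
0.75 (510, 18, 80) 2108.6 [-0.3   0.3   2.22  1.3   0.28 -3.11]
0.75 (470, -220, 15) 4515.6 [-0.75  0.47  2.07  0.95  0.39 -3.11]
0.75 (626, -47, 112) 403.9 [-0.34  0.43  1.99  1.29  0.28 -3.11]
flip 0.55 94.3 [-0.17  0.61  2.22  2.78  0.28  1.78]
flip 0.55 1380.3 [-0.28  0.55  2.09  1.29  0.28 -3.11]
flip 0.65 0.0 [-0.16  0.62  2.25  2.87  0.38  1.69]
flip 0.65 2383.7 [-0.28  0.54  2.08  1.31  0.28 -3.11]
flip 0.75 0.0 [-0.18  0.67  2.32  2.93  0.6   1.62]
flip 0.75 4095.4 [-0.27  0.52  2.08  1.32  0.28 -3.11]
```

{"op": "jog_arm", "data": {"targets": [{"xyz": [0.09,0.35,-0.04],"spin": 0},{"xyz": [0.09,0.35,-0.04],"spin": 0},{"xyz": [0,0,0],"spin": 0},{"xyz": [0.1,0,0.2],"spin": 0},{"xyz": [0.1,0,0.2],"spin": 0},{"xyz": [0.1,0,0.2],"spin": 0},{"xyz": [0.08,0,0.2],"spin": 0},{"xyz": [0.08,0,0.2],"spin": 0},{"xyz": [0,0,0],"spin": 0},{"xyz": [0,0,0],"spin": 0}]}}

```text
time: 6.45
tool_pos: [524.7, 78.6, 70.7]
tcp_rot: [3.13, 0.397, 3.14]
contact_force: [0.5, -0.3, -0.2]
grip_width: 55.1
finger_force: 0.0
```

Run:
```python
from h import *
o=bot.get_obs(); print(o['joint_positions'].round(3),o['tool_pos'],o['tcp_rot'])
```

```text
[-0.004  0.404  2.058  0.045  0.283 -1.616] [524.6543742   78.55948592  70.70029038] [3.12982083 0.3971976  3.14019388]
```

{"op": "jog_arm", "data": {"targets": [{"xyz": [0.13,0,0.2],"spin": 0},{"xyz": [0.13,0,0.2],"spin": 0},{"xyz": [0.13,0,0.2],"spin": 0},{"xyz": [0.13,0,0.2],"spin": 0},{"xyz": [0.13,0,0.18],"spin": 0},{"xyz": [0.13,0,0.15],"spin": 0},{"xyz": [0,0,0],"spin": 0},{"xyz": [0,0,0],"spin": 0},{"xyz": [0,0,0],"spin": 0},{"xyz": [0,0,0],"spin": 0}]}}

```text
time: 7.7
tool_pos: [524.0, 83.7, 16.5]
tcp_rot: [3.133, 0.309, 3.141]
contact_force: [0.3, 0.1, -0.8]
grip_width: 55.3
finger_force: 0.0
```

Run:
```python
from h import *
o=bot.get_obs(); print(o['joint_positions'].round(3),o['tool_pos'],o['tcp_rot'])
```

```text
[ 0.011  0.527  2.022  0.019  0.283 -1.579] [523.99312646  83.69948478  16.53209088] [3.13276304 0.30932741 3.14100706]
```

{"op": "jog_arm", "data": {"targets": [{"xyz": [0,-0.41,0],"spin": 0},{"xyz": [0,-0.41,0],"spin": 0},{"xyz": [0,0,0],"spin": 0},{"xyz": [-0.07,0,0.06],"spin": 0},{"xyz": [-0.07,0,0.06],"spin": 0},{"xyz": [-0.07,0,0.06],"spin": 0},{"xyz": [-0.07,0,0.055],"spin": 0},{"xyz": [0,0,0],"spin": 0},{"xyz": [0,0,0],"spin": 0},{"xyz": [0,0,0],"spin": 0}]}}

```text
time: 8.95
tool_pos: [551.3, 18.3, 5.5]
tcp_rot: [3.133, 0.307, 3.141]
contact_force: [0.2, 0.8, 0.1]
grip_width: 55.3
finger_force: 0.0
```

Run:
```python
from h import *
o=bot.get_obs(); print(o['joint_positions'].round(3),o['tool_pos'],o['tcp_rot'],o['contact_force'])
im=[]
for n,(x,y) in(("top",(225,160)),("side",(225,165))):
    print(proj(n,o['tool_pos']))
    i=bot.capture(n); cv2.imwrite(f"pics/{n}2.png",i)
    im.append(cv2.resize(i[y:y+85,x:x+80],None,fx=5,fy=5,interpolation=cv2.INTER_CUBIC))
cv2.imwrite("pics/d.png",np.hstack(im))
```

```text
[-0.134  0.572  1.972  0.168  0.298 -1.86 ] [551.3377536   18.30834547   5.46185988] [3.13259691 0.30710202 3.14099708] [0.17178016 0.77098984 0.14541414]
[264.99206293 219.32360553]
[263.27119242 234.69400181]
```

View pics/d.png

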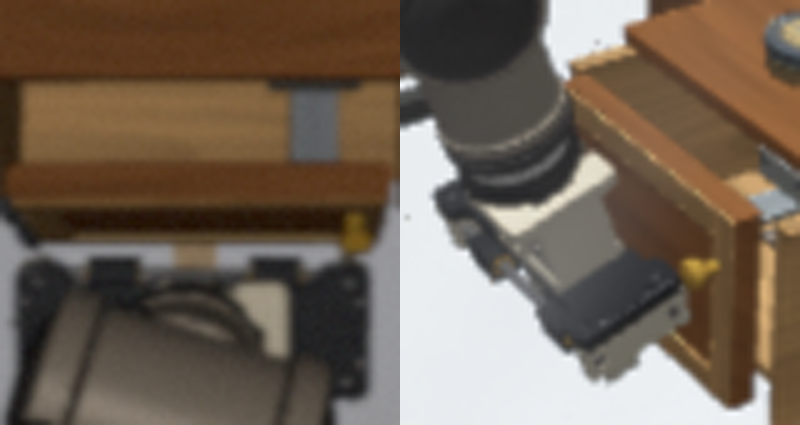

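The fingers straddle the wedge (finger centre at column 195, wedge centre at column 195), and the knob is clear of the body. Closing the gripper.

{"op": "jog_arm", "data": {"targets": [{"xyz": [0,0,0],"spin": 0},{"xyz": [0,0,0],"spin": 0},{"xyz": [0,0,0],"spin": 0},{"xyz": [0,0,0],"spin": 0},{"xyz": [0,0,0],"spin": 0},{"xyz": [0,0,0],"spin": 0},{"xyz": [0,0,0],"spin": 0},{"xyz": [0,0,0],"spin": 0},{"xyz": [0,0,0],"spin": 0},{"xyz": [0,0,0],"spin": 0}], "gripper": 0}}

```text
time: 10.3
tool_pos: [551.1, 19.0, 5.4]
tcp_rot: [3.132, 0.306, -3.141]
contact_force: [-1.6, 4.4, 1.9]
grip_width: 25.7
finger_force: 30.0
```

{"op": "jog_arm", "data": {"targets": [{"xyz": [0.03,0,-0.0095],"spin": 0},{"xyz": [0.03,0,-0.0095],"spin": 0},{"xyz": [0.03,0,-0.0095],"spin": 0},{"xyz": [0.03,0,-0.0095],"spin": 0},{"xyz": [0,0,0],"spin": 0},{"xyz": [0,0,0],"spin": 0},{"xyz": [0,0,0],"spin": 0},{"xyz": [0,0,0],"spin": 0},{"xyz": [0,0,0],"spin": 0},{"xyz": [0,0,0],"spin": 0}]}}

```text
time: 11.55
tool_pos: [542.2, 18.1, 5.5]
tcp_rot: [3.133, 0.308, 3.141]
contact_force: [4.8, -0.0, -5.9]
grip_width: 25.6
finger_force: 29.6
```

{"op": "jog_arm", "data": {"targets": [{"xyz": [0.03,0,-0.0095],"spin": 0},{"xyz": [0.03,0,-0.0095],"spin": 0},{"xyz": [0.03,0,-0.0095],"spin": 0},{"xyz": [0.03,0,-0.0095],"spin": 0},{"xyz": [0,0,0],"spin": 0},{"xyz": [0,0,0],"spin": 0},{"xyz": [0,0,0],"spin": 0},{"xyz": [0,0,0],"spin": 0},{"xyz": [0,0,0],"spin": 0},{"xyz": [0,0,0],"spin": 0}]}}

```text
time: 12.8
tool_pos: [533.3, 17.9, 7.8]
tcp_rot: [3.132, 0.303, 3.141]
contact_force: [5.5, 0.1, -6.1]
grip_width: 25.5
finger_force: 29.6
```

Run:
```python
from h import *
o=bot.get_obs(); print(o['joint_positions'].round(3),o['tool_pos'],o['contact_force'])
im=[]
for f in("pics/%s2.png","cur"):
  for n,(x,y) in(("top",(235,185)),("side",(250,165))):
    if f=="cur": i=bot.capture(n); cv2.imwrite(f"pics/{n}3.png",i)
    else: i=cv2.imread(f%n)
    im.append(cv2.resize(i[y:y+55,x:x+75],None,fx=5,fy=5,interpolation=cv2.INTER_CUBIC))
cv2.imwrite("pics/e.png",np.vstack([np.hstack(im[:2]),np.hstack(im[2:])]))
```

```text
[-0.141  0.548  2.017  0.186  0.282 -1.884] [533.3047376   17.93894049   7.80757678] [ 5.45017664  0.08664185 -6.05071558]
```

View pics/e.png

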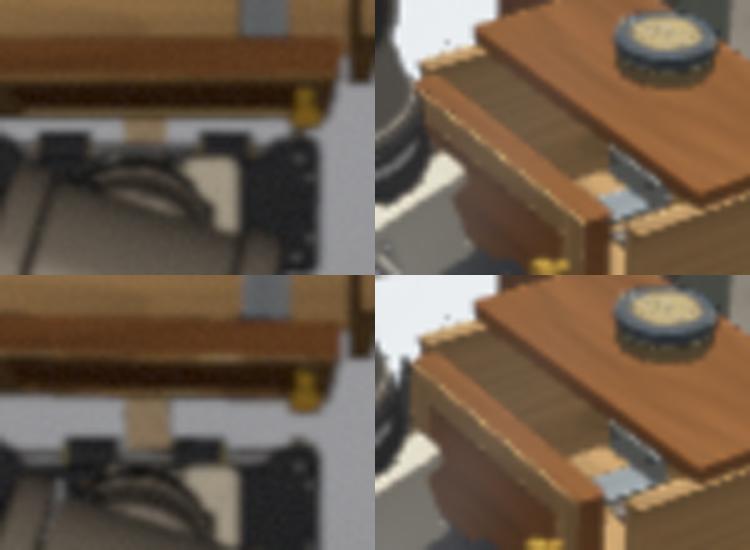

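Compared with the earlier pair, the lower pair shows the wedge's visible length grown by about 18 mm. The door front has tipped 1–2 px toward the robot, which is the hook's free play. The wedge is coming out.

{"op": "jog_arm", "data": {"targets": [{"xyz": [0.032,0,-0.003],"spin": 0},{"xyz": [0.032,0,-0.003],"spin": 0},{"xyz": [0.032,0,-0.003],"spin": 0},{"xyz": [0.032,0,-0.003],"spin": 0},{"xyz": [0,0,0],"spin": 0},{"xyz": [0,0,0],"spin": 0},{"xyz": [0,0,0],"spin": 0},{"xyz": [0,0,0],"spin": 0},{"xyz": [0,0,0],"spin": 0},{"xyz": [0,0,0],"spin": 0}]}}

```text
time: 14.15
tool_pos: [525.1, 17.8, 9.0]
tcp_rot: [3.131, 0.298, 3.141]
contact_force: [4.7, 1.5, -5.0]
grip_width: 25.8
finger_force: 29.6
```

{"op": "jog_arm", "data": {"targets": [{"xyz": [0.032,0,-0.003],"spin": 0},{"xyz": [0.032,0,-0.003],"spin": 0},{"xyz": [0.032,0,-0.003],"spin": 0},{"xyz": [0.032,0,-0.003],"spin": 0},{"xyz": [0,0,0],"spin": 0},{"xyz": [0,0,0],"spin": 0},{"xyz": [0,0,0],"spin": 0},{"xyz": [0,0,0],"spin": 0},{"xyz": [0,0,0],"spin": 0},{"xyz": [0,0,0],"spin": 0}]}}

```text
time: 15.4
tool_pos: [517.0, 17.5, 10.3]
tcp_rot: [3.129, 0.293, 3.141]
contact_force: [4.9, 0.2, -4.1]
grip_width: 25.4
finger_force: 29.6
```

{"op": "jog_arm", "data": {"targets": [{"xyz": [0.01,0,0.03],"spin": 0},{"xyz": [0.01,0,0.03],"spin": 0},{"xyz": [0.01,0,0.03],"spin": 0},{"xyz": [0.01,0,0.03],"spin": 0},{"xyz": [0,0,0],"spin": 0},{"xyz": [0,0,0],"spin": 0},{"xyz": [0,0,0],"spin": 0},{"xyz": [0,0,0],"spin": 0},{"xyz": [0,0,0],"spin": 0},{"xyz": [0,0,0],"spin": 0}]}}

```text
time: 16.65
tool_pos: [516.8, 17.8, 5.0]
tcp_rot: [3.127, 0.283, -3.141]
contact_force: [-12.6, -2.1, 20.2]
grip_width: 25.8
finger_force: 30.1
```

Run:
```python
from h import *
o=bot.get_obs(); print(o['joint_positions'].round(3),o['tool_pos'],o['contact_force'],o['moment'])
im=[]
for f in("pics/%s3.png","cur"):
  for n,(x,y) in(("top",(235,185)),("side",(250,165))):
    if f=="cur": i=bot.capture(n); cv2.imwrite(f"pics/{n}4.png",i)
    else: i=cv2.imread(f%n)
    im.append(cv2.resize(i[y:y+60,x:x+80],None,fx=5,fy=5,interpolation=cv2.INTER_CUBIC))
cv2.imwrite("pics/f.png",np.vstack([np.hstack(im[:2]),np.hstack(im[2:])]))
```

```text
[-0.149  0.54   2.045  0.199  0.285 -1.906] [516.78265803  17.77592754   5.02347838] [-12.60423506  -2.13192989  20.15284831] [-0.21036796  1.25893061  0.1430133 ]
```

View pics/f.png

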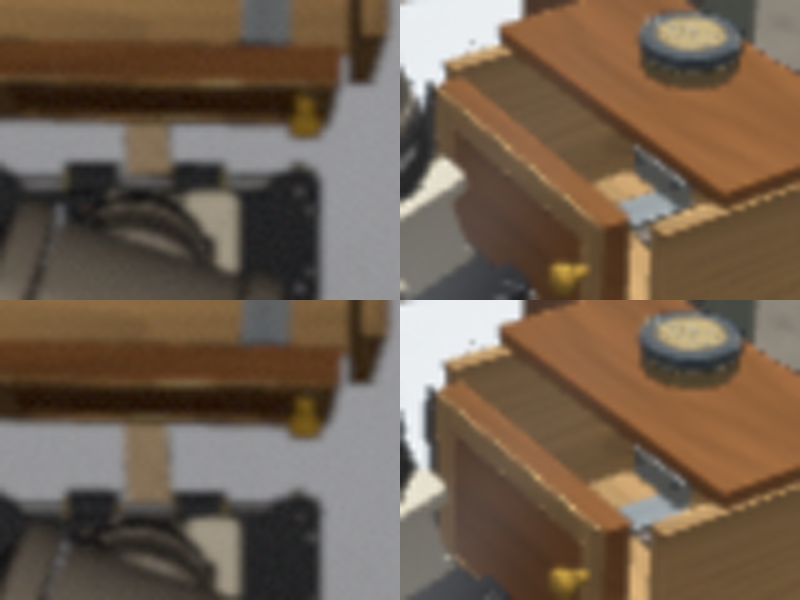

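The lower pair shows the wedge far out, its visible length up to about 69 mm, and the door lower. The last centimetre comes next.

{"op": "jog_arm", "data": {"targets": [{"xyz": [0.028,0,-0.018],"spin": 0},{"xyz": [0.028,0,-0.012],"spin": 0},{"xyz": [0.03,0,-0.009],"spin": 0},{"xyz": [0.03,0,-0.009],"spin": 0},{"xyz": [0,0,0],"spin": 0},{"xyz": [0,0,0],"spin": 0},{"xyz": [0,0,0],"spin": 0},{"xyz": [0,0,0],"spin": 0},{"xyz": [0,0,0],"spin": 0},{"xyz": [0,0,0],"spin": 0}]}}

```text
time: 18.0
tool_pos: [509.5, 17.4, 7.3]
tcp_rot: [3.127, 0.281, 3.141]
contact_force: [-0.6, 0.2, -0.2]
grip_width: 25.8
finger_force: 29.8
```

{"op": "jog_arm", "data": {"targets": [{"xyz": [0.03,0,-0.008],"spin": 0},{"xyz": [0.03,0,-0.008],"spin": 0},{"xyz": [0.03,0,-0.008],"spin": 0},{"xyz": [0.03,0,-0.008],"spin": 0},{"xyz": [0,0,0],"spin": 0},{"xyz": [0,0,0],"spin": 0},{"xyz": [0,0,0],"spin": 0},{"xyz": [0,0,0],"spin": 0},{"xyz": [0,0,0],"spin": 0},{"xyz": [0,0,0],"spin": 0}]}}

```text
time: 19.25
tool_pos: [500.9, 17.1, 9.5]
tcp_rot: [3.126, 0.277, 3.142]
contact_force: [-0.3, -0.2, -0.9]
grip_width: 25.4
finger_force: 29.8
```

Run:
```python
from h import *
from kin import ik
k=np.load("k.npy"); o=bot.get_obs(); q=o['joint_positions']; print(q.round(2))
for p in[(480,17,30),(470,0,70),(455,-100,70),(440,-220,60),(440,-220,30),(440,-220,11),(455,-220,11)]:
    s=ik(k,np.array(p),o['tcp_rot'],q); q=s.x; print(p,s.cost.round(1),q.round(2))
to((485,17,9.5),(470,0,70),(445,-220,70),(445,-220,11))
```

```text
[-0.16  0.51  2.08  0.21  0.28 -1.92]
(480, 17, 30) 0.0 [-0.16  0.45  2.12  0.2   0.31 -1.92]
(470, 0, 70) 0.0 [-0.21  0.34  2.11  0.18  0.42 -1.94]
(455, -100, 70) 0.0 [-0.48  0.34  2.11  0.32  0.46 -2.32]
(440, -220, 60) 0.0 [-0.75  0.41  2.03  0.4   0.54 -2.65]
(440, -220, 30) 0.0 [-0.75  0.47  2.06  0.46  0.46 -2.72]
(440, -220, 11) 0.0 [-0.75  0.52  2.07  0.52  0.41 -2.78]
(455, -220, 11) 0.0 [-0.73  0.53  2.03  0.49  0.42 -2.73]
(485, 17, 9.5) units [ 0.191 -0.001 -0.054] rows>= 1.0
(470, 0, 70) units [-0.027 -0.2   -0.782] rows>= 2.0
(445, -220, 70) units [ 0.3   -2.748 -0.129] rows>= 4.0
(445, -220, 11) units [ 0.202 -0.011  0.709] rows>= 1.0
```

{"op": "jog_arm", "data": {"targets": [{"xyz": [0.1,0,-0.04],"spin": 0},{"xyz": [0.1,0,-0.04],"spin": 0},{"xyz": [0,-0.05,-0.26],"spin": 0},{"xyz": [0,-0.07,-0.26],"spin": 0},{"xyz": [0,-0.08,-0.25],"spin": 0},{"xyz": [0.06,-0.55,-0.02],"spin": 0},{"xyz": [0.06,-0.55,-0.02],"spin": 0},{"xyz": [0.06,-0.55,-0.02],"spin": 0},{"xyz": [0.06,-0.55,-0.02],"spin": 0},{"xyz": [0.06,-0.55,-0.02],"spin": 0}]}}

```text
time: 20.5
tool_pos: [444.0, -221.7, 71.6]
tcp_rot: [3.125, 0.273, 3.141]
contact_force: [0.1, -0.3, 0.0]
grip_width: 25.3
finger_force: 29.8
```

Run:
```python
from h import *
to((445,-220,30),(445,-220,11)); o=bot.get_obs(); print(o['tcp_rot'])
```

```text
(445, -220, 30) units [0.128 0.013 0.504] rows>= 1.0
(445, -220, 11) units [ 0.064 -0.004  0.229] rows>= 1.0
[3.12501361 0.27258666 3.14131473]
```

{"op": "jog_arm", "data": {"targets": [{"xyz": [0.06,0,0.2],"spin": 0},{"xyz": [0.05,0,0.2],"spin": 0},{"xyz": [0.04,0,0.15],"spin": 0},{"xyz": [0.02,0,0.09],"spin": 0},{"xyz": [0.01,0,0.04],"spin": 0},{"xyz": [0.01,0,0.04],"spin": 0},{"xyz": [0.005,0,0.015],"spin": 0},{"xyz": [0,0,0],"spin": 0},{"xyz": [0,0,0],"spin": 0},{"xyz": [0,0,0],"spin": 0}]}}

```text
time: 21.75
tool_pos: [445.6, -219.4, 10.7]
tcp_rot: [3.125, 0.272, -3.142]
contact_force: [0.5, 1.1, 1.6]
grip_width: 25.6
finger_force: 29.8
```

{"op": "jog_arm", "data": {"targets": [{"xyz": [0,0,0.005],"spin": 0},{"xyz": [0,0,0],"spin": 0},{"xyz": [0,0,0],"spin": 0},{"xyz": [0,0,0],"spin": 0},{"xyz": [0,0,0],"spin": 0},{"xyz": [0,0,0],"spin": 0},{"xyz": [0,0,0],"spin": 0},{"xyz": [-0.02,0,-0.1],"spin": 0},{"xyz": [-0.05,0,-0.25],"spin": 0},{"xyz": [-0.1,0,-0.4],"spin": 0}], "gripper": 55}}

```text
time: 23.0
tool_pos: [441.9, -220.0, 71.9]
tcp_rot: [3.123, 0.27, 3.141]
contact_force: [0.1, 0.2, 0.2]
grip_width: 50.5
finger_force: 0.0
```

Run:
```python
from h import *
o=bot.get_obs(); print(o['joint_positions'].round(3),o['tool_pos'],o['tcp_rot'],o['grip_width'])
im=[]
for n,(x,y) in(("top",(230,150)),("side",(225,170))):
    i=bot.capture(n); cv2.imwrite(f"pics/{n}5.png",i)
    im.append(cv2.resize(i[y:y+150,x:x+130],None,fx=3,fy=3,interpolation=cv2.INTER_CUBIC))
cv2.imwrite("pics/g.png",np.hstack(im))
```

```text
[-0.746  0.394  2.009  0.362  0.581 -2.607] [ 441.85165264 -220.00991964   71.93479024] [3.12332223 0.27024932 3.14094876] 50.51022307580191
```

View pics/g.png

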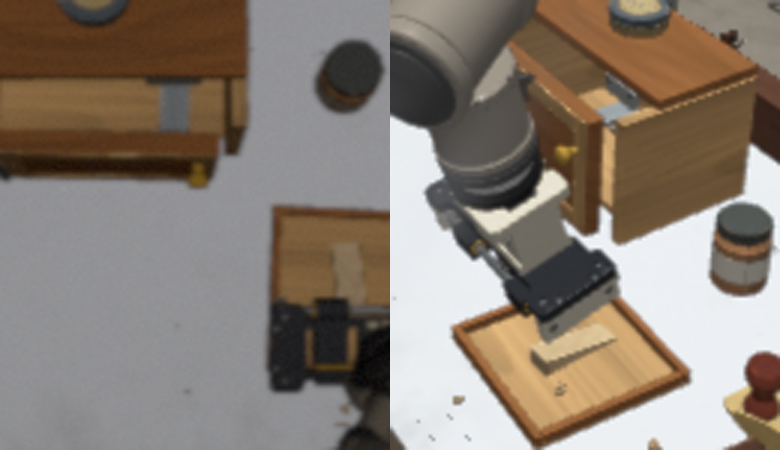

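The wedge lies flat in the tray (side crop near (570,350)). The hook arm shows at top crop (175,105). Next I go above the gap with the fingers shut.

Run:
```python
from h import *
from kin import ik
k=np.load("k.npy"); o=bot.get_obs(); q=o['joint_positions']
to((460,-150,200),(622,-50,200),(622,-50,155),(622,-50,125))
for p in[(622,-50,200),(622,-50,112),(590,-50,112),(500,0,128),(440,72,128),(440,72,200)]:
    s=ik(k,np.array(p),o['tcp_rot'],q); q=s.x; print(p,s.cost.round(1),q.round(2))
# strike/hook in latest top picture, dark strike & grey hook rows
i=cv2.imread("pics/top5.png"); h=cv2.cvtColor(i,cv2.COLOR_BGR2HSV)
m=((h[...,1]<70)&(h[...,2]>60)).astype(np.uint8); 
r=m[165:200,270:310]; print("\n".join(str(165+j)+" "+"".join(".#"[v] for v in row) for j,row in enumerate(r)))
```

```text
(460, -150, 200) units [-0.621  0.916 -1.439] rows>= 3.0
(622, -50, 200) units [-1.949  1.241  0.569] rows>= 4.0
(622, -50, 155) units [ 0.154 -0.007  0.541] rows>= 1.0
(622, -50, 125) units [ 0.102 -0.004  0.361] rows>= 1.0
(622, -50, 200) 0.0 [-0.24  0.4   1.55  0.1   0.93 -1.86]
(622, -50, 112) 0.0 [-0.24  0.5   1.66  0.12  0.72 -1.9 ]
(590, -50, 112) 0.0 [-0.26  0.45  1.75  0.13  0.68 -1.92]
(500, 0, 128) 0.0 [-0.2   0.28  1.97  0.11  0.62 -1.85]
(440, 72, 128) 0.0 [-0.02  0.19  2.1   0.04  0.57 -1.62]
(440, 72, 200) 0.0 [-0.02  0.08  1.99  0.03  0.8  -1.61]
165 ........................................
166 ........................................
167 ........................................
168 ........................................
169 ........................................
170 ........................................
171 ........................................
172 ........................................
173 ........................................
174 ........................................
175 ........................................
176 ................................
[... 343 characters left out ...]
########.................
185 .............##########.................
186 .............##########.................
187 .............##########.................
188 .............##########.................
189 .............##########.................
190 .............##########.................
191 .............##########.................
192 .............##########.................
193 .............##########.................
194 ........................................
195 ........................................
196 .................................##.....
197 .................................###....
198 .................................###...#
199 .................................###...#
```

{"op": "jog_arm", "data": {"targets": [{"xyz": [-0.2,0.3,-0.48],"spin": 0},{"xyz": [-0.2,0.3,-0.48],"spin": 0},{"xyz": [-0.22,0.31,-0.48],"spin": 0},{"xyz": [-0.39,0.25,0.11],"spin": 0},{"xyz": [-0.39,0.25,0.11],"spin": 0},{"xyz": [-0.39,0.25,0.12],"spin": 0},{"xyz": [-0.39,0.25,0.12],"spin": 0},{"xyz": [-0.39,0.24,0.11],"spin": 0},{"xyz": [0,0,0],"spin": 0},{"xyz": [0,0,0],"spin": 0}], "gripper": 0}}

```text
time: 24.35
tool_pos: [620.2, -49.6, 195.9]
tcp_rot: [3.124, 0.27, -3.141]
contact_force: [-0.6, 0.4, 0.4]
grip_width: 0.6
finger_force: 0.0
```

Run:
```python
from h import *
o=bot.get_obs(); print(o['joint_positions'].round(3),o['tool_pos'],o['tcp_rot'],o['grip_width'])
print("hook c",onz("top",288,186,120),"face",onz("top",288,193.5,147),"strike",onz("top",288,177.5,130))
im=[]
for n,(x,y) in(("top",(225,140)),("side",(240,140))):
    print(proj(n,o['tool_pos'])-[x,y])
    i=bot.capture(n); cv2.imwrite(f"pics/{n}6.png",i)
    im.append(cv2.resize(i[y:y+80,x:x+100],None,fx=4,fy=4,interpolation=cv2.INTER_CUBIC))
cv2.imwrite("pics/i.png",np.hstack(im))
```

```text
[-0.245  0.403  1.554  0.102  0.928 -1.869] [620.2113218  -49.58542365 195.88563535] [ 3.12425714  0.27030114 -3.14137492] 0.599233864998396
hook c [626.60670611 -47.87957753 120.        ] face [600.74735802 -47.71223338 147.        ] strike [647.60192979 -47.71971621 130.        ]
[63.956101   42.04766342]
[54.49240951 46.8112033 ]
```

View pics/i.png

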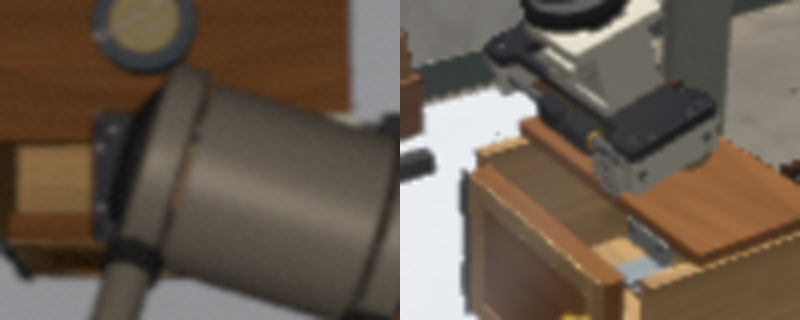

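The side crop shows the shut fingertips at about (225,190) in the crop (pixel 296,187.5), against a predicted (294.5,186.8). The hook arm is at crop (245,268). That was my last viewing, so from here I measure numerically.

Run:
```python
from h import *
i=cv2.imread("pics/side6.png"); h=cv2.cvtColor(i,cv2.COLOR_BGR2HSV)
m=((h[...,1]<70)&(h[...,2]>90)).astype(np.uint8)
m[:195]=0;m[216:]=0;m[:,:285]=0;m[:,318:]=0
print("\n".join(str(194+j)+" "+"".join(".#"[v] for v in row) for j,row in enumerate(m[194:216,285:318])))
print(onz("side",296,187.5,195.9))
for p in[(301,207),(294,205),(300,202),(309,206),(302,209)]: print(p,onz("side",*p,120).round(1))
for n in("side","top"):
    for p in [(622,-50,120),(622,-60,120),(636,-50,130),(602,-50,147)]: print(n,p,proj(n,p).round(1))
```

```text
194 .................................
195 .............#...................
196 ..............##.................
197 ...............##................
198 .................##..............
199 ............#.....##.............
200 .............#.....##............
201 ...............#.....#...........
202 ................#................
203 ................#................
204 ..............#####..............
205 ...........#########..#..........
206 .........##############..........
207 .........#############...........
208 ..........#########..............
209 ...........#####.................
210 ...........####..................
211 ............###..................
212 .............##..................
213 ..............#..................
214 .................................
215 .................................
[621.64581039 -55.2964762  195.9       ]
(301, 207) [643.7 -54.7 120. ]
(294, 205) [632.  -33.8 120. ]
(300, 202) [657.8 -29.4 120. ]
(309, 206) [667.9 -63.1 120. ]
(302, 209) [639.7 -65.5 120. ]
side (622, -50, 120) [294.3 208.3]
side (622, -60, 120) [296.2 209.9]
side (636, -50, 130) [298.2 204.3]
side (602, -50, 147) [289.1 202.7]
top (622, -50, 120) [288.8 187.7]
top (622, -60, 120) [292.5 187.7]
top (636, -50, 130) [288.8 181.8]
top (602, -50, 147) [288.9 193. ]
```

{"op": "jog_arm", "data": {"targets": [{"xyz": [0.02,0,0.17],"spin": 0},{"xyz": [0.025,0,0.17],"spin": 0},{"xyz": [0.03,0,0.17],"spin": 0},{"xyz": [0.03,0,0.15],"spin": 0},{"xyz": [0.03,0,0.1],"spin": 0},{"xyz": [0.02,0,0.06],"spin": 0},{"xyz": [0.015,0,0.04],"spin": 0},{"xyz": [0,0,0],"spin": 0},{"xyz": [0,0,0],"spin": 0},{"xyz": [0,0,0],"spin": 0}]}}

```text
time: 25.7
tool_pos: [626.6, -48.5, 127.1]
tcp_rot: [3.125, 0.273, 3.142]
contact_force: [-0.6, -0.4, 0.4]
grip_width: 0.1
finger_force: 0.0
```

{"op": "jog_arm", "data": {"targets": [{"xyz": [0.004,0,0.015],"spin": 0},{"xyz": [0.004,0,0.015],"spin": 0},{"xyz": [0.004,0,0.015],"spin": 0},{"xyz": [0.004,0,0.015],"spin": 0},{"xyz": [0.004,0,0.015],"spin": 0},{"xyz": [0.004,0,0.015],"spin": 0},{"xyz": [0.004,0,0.015],"spin": 0},{"xyz": [0.004,0,0.015],"spin": 0},{"xyz": [0,0,0],"spin": 0},{"xyz": [0,0,0],"spin": 0}]}}

```text
time: 26.95
tool_pos: [627.0, -48.4, 117.2]
tcp_rot: [3.125, 0.273, 3.142]
contact_force: [-0.1, -1.3, 5.6]
grip_width: 0.3
finger_force: 2.5
```

{"op": "jog_arm", "data": {"targets": "[{\"xyz\": [0.024, 0, -0.007], \"spin\": 0}, {\"xyz\": [0.024, 0, -0.007], \"spin\": 0}, {\"xyz\": [0.024, 0, -0.007], \"spin\": 0}, {\"xyz\": [0.024, 0, -0.007], \"spin\": 0}, {\"xyz\": [0, 0, 0], \"spin\": 0}, {\"xyz\": [0, 0, 0], \"spin\": 0}], \"PLACEHOLDER\"]"}}

```text
jog_arm: Invalid argument: targets='[{"xyz": [0.024, 0, -0.007], "spin": 0}, {"xyz": [0.024, 0, -0.007], "spin": 0}, {"xyz": [0.024, 0, -0.007], "spin": 0}, {"xyz": [0.024, 0, -0.007], "spin": 0}, {"xyz": [0, 0, 0], "spin": 0}, {"xyz":...(240 chars total, truncated) is not valid JSON
```

{"op": "jog_arm", "data": {"targets": [{"xyz": [0.024,0,-0.007],"spin": 0},{"xyz": [0.024,0,-0.007],"spin": 0},{"xyz": [0.024,0,-0.007],"spin": 0},{"xyz": [0.024,0,-0.007],"spin": 0},{"xyz": [0,0,0],"spin": 0},{"xyz": [0,0,0],"spin": 0},{"xyz": [0,0,0],"spin": 0},{"xyz": [0,0,0],"spin": 0},{"xyz": [0,0,0],"spin": 0},{"xyz": [0,0,0],"spin": 0}]}}

```text
time: 28.2
tool_pos: [618.9, -49.0, 117.3]
tcp_rot: [3.125, 0.273, 3.142]
contact_force: [-0.0, -3.4, 5.4]
grip_width: 0.6
finger_force: 2.5
```

{"op": "jog_arm", "data": {"targets": [{"xyz": [0.003,0,0.012],"spin": 0},{"xyz": [0.003,0,0.012],"spin": 0},{"xyz": [0.003,0,0.012],"spin": 0},{"xyz": [0,0,0],"spin": 0},{"xyz": [0.036,0,-0.01],"spin": 0},{"xyz": [0.036,0,-0.01],"spin": 0},{"xyz": [0.036,0,-0.01],"spin": 0},{"xyz": [0.036,0,-0.01],"spin": 0},{"xyz": [0,0,0],"spin": 0},{"xyz": [0,0,0],"spin": 0}]}}

```text
time: 29.45
tool_pos: [607.3, -49.1, 114.7]
tcp_rot: [3.126, 0.274, -3.142]
contact_force: [0.3, -3.7, 6.7]
grip_width: 0.5
finger_force: 3.2
```

Run:
```python
from h import *
o=bot.get_obs(); print(o['contact_force'],o['moment'])
a=cv2.imread("pics/side6.png"); b=bot.capture("side"); cv2.imwrite("pics/side7.png",b)
# knob (yellow) centroid in both views
def knob(i,box):
    x0,y0,x1,y1=box; h=cv2.cvtColor(i,cv2.COLOR_BGR2HSV)[y0:y1,x0:x1]
    m=(h[...,1]>170)&(h[...,2]>110)&(h[...,0]>15)&(h[...,0]<32); v,u=np.nonzero(m); return len(u),u.mean()+x0 if len(u) else 0,v.mean()+y0 if len(u) else 0
print(knob(a,(260,200,310,240)),knob(b,(260,200,310,250)))
```

```text
[ 0.27714489 -3.72281489  6.65116303] [-0.68325179 -0.0676882  -0.15192922]
(1, np.float64(283.0), np.float64(222.0)) (0, 0, 0)
```

Run:
```python
from h import *
for f in("side6","side7"):
    i=cv2.imread(f"pics/{f}.png"); h=cv2.cvtColor(i,cv2.COLOR_BGR2HSV)
    x0,y0=262,205; r=h[y0:245,x0:312]
    m=(r[...,0]>=19)&(r[...,0]<=30)&(r[...,1]>150)&(r[...,2]>90)
    v,u=np.nonzero(m); print(f,len(u),(u.mean()+x0).round(1) if len(u) else 0,(v.mean()+y0).round(1) if len(u) else 0)
p=cv2.imread("pics/side6.png");q=cv2.imread("pics/side7.png")
t=p[212:232,272:292]; s=q[200:250,250:310]; r=cv2.matchTemplate(s,t,cv2.TM_CCOEFF_NORMED); _,sc,_,l=cv2.minMaxLoc(r); print(sc,l[0]+250-272,l[1]+200-212)
for x in(573,560,550): print(x,proj("side",(x,-69,110)).round(1))
```

```text
side6 31 282.9 220.7
side7 28 276.1 222.3
0.6164702773094177 -7 2
573 [284.3 218.8]
560 [280.6 220.2]
550 [277.8 221.2]
```

The knob moved by (-6.8, +1.6) px, so the door is about 24 mm open and past the strike. Carrying on along the arc.

{"op": "jog_arm", "data": {"targets": [{"xyz": [0.067,-0.005,-0.019],"spin": 0},{"xyz": [0.067,-0.005,-0.019],"spin": 0},{"xyz": [0.067,-0.005,-0.019],"spin": 0},{"xyz": [0.067,-0.005,-0.019],"spin": 0},{"xyz": [0.067,-0.005,-0.019],"spin": 0},{"xyz": [-0.02,0,-0.09],"spin": 0},{"xyz": [-0.03,0,-0.09],"spin": 0},{"xyz": [0.097,0.016,-0.027],"spin": 0},{"xyz": [0.097,0.016,-0.027],"spin": 0},{"xyz": [0.097,0.016,-0.027],"spin": 0}]}}

```text
time: 30.75
tool_pos: [553.7, -46.7, 128.7]
tcp_rot: [3.124, 0.271, 3.142]
contact_force: [1.1, -0.2, -0.6]
grip_width: -0.0
finger_force: 0.2
```

Run:
```python
from h import *
b=bot.capture("side"); cv2.imwrite("pics/side8.png",b)
h=cv2.cvtColor(b,cv2.COLOR_BGR2HSV); x0,y0=235,205; r=h[y0:260,x0:300]
m=(r[...,0]>=19)&(r[...,0]<=30)&(r[...,1]>150)&(r[...,2]>90); v,u=np.nonzero(m); print(len(u),(u.mean()+x0).round(1),(v.mean()+y0).round(1))
for f in(.15,.3,.4,.5,.6): 
    n=np.array([np.cos(f),-np.sin(f)]);t=np.array([-np.sin(f),-np.cos(f)]); p=np.array([580,113])-7*n+183*t; print(f,p.round(),proj("side",(*p,109)).round(1))
```

```text
0 nan nan
0.15 [546. -67.] [276.2 221.5]
0.3 [519. -60.] [267.3 223.1]
0.4 [502. -53.] [261.1 223.7]
0.5 [486. -44.] [254.8 224. ]
0.6 [471. -34.] [248.5 223.9]<stdin>:4: RuntimeWarning: Mean of empty slice.
  ret = ret.dtype.type(ret / rcount)
```

{"op": "jog_arm", "data": {"targets": [{"xyz": [0.091,0.013,-0.026],"spin": 0},{"xyz": [0.091,0.013,-0.026],"spin": 0},{"xyz": [0.091,0.013,-0.026],"spin": 0},{"xyz": [0.106,0.053,-0.03],"spin": 0},{"xyz": [0.106,0.053,-0.03],"spin": 0},{"xyz": [0.106,0.053,-0.03],"spin": 0},{"xyz": [0.106,0.053,-0.03],"spin": 0},{"xyz": [0.106,0.053,-0.03],"spin": 0},{"xyz": [0.089,0.091,-0.025],"spin": 0},{"xyz": [0.089,0.091,-0.025],"spin": 0}]}}

```text
time: 32.05
tool_pos: [472.4, -8.0, 130.0]
tcp_rot: [3.125, 0.272, 3.141]
contact_force: [0.3, 0.1, -0.7]
grip_width: 0.4
finger_force: 0.2
```

Run:
```python
from h import *
for n in("side","top"):
    b=bot.capture(n); cv2.imwrite(f"pics/{n}9.png",b); h=cv2.cvtColor(b,cv2.COLOR_BGR2HSV); a=cv2.imread(f"pics/{n}0.png")
    m=(h[...,0]>=19)&(h[...,0]<=30)&(h[...,1]>150)&(h[...,2]>80)
    c,l,s,ce=cv2.connectedComponentsWithStats(m.astype(np.uint8))
    print(n,[(ce[i].round(1).tolist(),int(s[i,4])) for i in range(1,c) if s[i,4]>=3 and 200<ce[i][0]<320 and 170<ce[i][1]<300])
for f in(.6,.8,1.,1.2): 
    N=np.array([np.cos(f),-np.sin(f)]);t=np.array([-np.sin(f),-np.cos(f)]); p=np.array([580,113])-7*N+183*t; print(f,p.round(),proj("side",(*p,109)).round(1),proj("top",(*p,109)).round(1))
print(bot.get_obs()['contact_force'])
```

```text
side []
top []
0.6 [471. -34.] [248.5 223.9] [282.6 244.3]
0.8 [444.  -9.] [236.4 222.6] [273.2 254.5]
1.0 [422.  20.] [225.2 220. ] [261.9 262.7]
1.2 [407.  53.] [215.6 216.2] [249.2 268.5]
[ 0.32015567 -0.39079544 -0.81840599]
```

Run:
```python
from h import *
for n,pts in(("top",[(235,195),(255,195),(275,195),(290,195),(300,197),(260,204),(285,204)]),("side",[(292,215),(296,225),(290,235),(285,210),(280,225),(270,205)])):
    a=cv2.imread(f"pics/{n}6.png");b=cv2.imread(f"pics/{n}9.png")
    for u,v in pts: print(n,(u,v),a[v-1:v+2,u-1:u+2].mean((0,1)).round(),b[v-1:v+2,u-1:u+2].mean((0,1)).round())
b=cv2.imread("pics/top9.png"); h=cv2.cvtColor(b,cv2.COLOR_BGR2HSV)
m=((h[...,0]<14)&(h[...,1]>110)&(h[...,2]>40))
print("\n".join(str(j)+" "+"".join(".#"[int(v)] for v in m[j,205:330])for j in range(170,290,4)))
```

```text
top (235, 195) [27. 55. 90.] [ 69.  89. 107.]
top (255, 195) [36. 40. 43.] [ 66.  84. 101.]
top (275, 195) [71. 82. 90.] [ 69.  89. 108.]
top (290, 195) [ 81.  92. 101.] [ 69.  89. 108.]
top (300, 197) [ 84.  95. 105.] [125. 126. 129.]
top (260, 204) [25. 25. 27.] [148. 145. 145.]
top (285, 204) [63. 72. 79.] [149. 145. 145.]
side (292, 215) [29. 50. 77.] [116. 169. 208.]
side (296, 225) [ 97. 142. 179.] [115. 168. 208.]
side (290, 235) [35. 57. 81.] [208. 208. 208.]
side (285, 210) [51. 76. 97.] [118. 172. 213.]
side (280, 225) [30. 50. 75.] [161. 169. 176.]
side (270, 205) [64. 74. 93.] [ 71.  91. 111.]
170 .............####.##.#####..############.#.###.#.############..#########..#.##...#..#....########.##.###.##..................
174 .............###..##.####..###.####.###.##..##.##########.#....###.########.#.#.####..##.#..#.###.##.####.#..................
178 .............................................................................................................................
182 .............................................................................................
[... 2712 characters left out ...]
........................................#.........
270 ...................................................................................................................##........
274 .............................................................................................................................
278 .............................................................................................................................
282 .............................................................................................................................
286 .............................................................................................................................
```

{"op": "jog_arm", "data": {"targets": [{"xyz": [0.09,0.093,-0.025],"spin": 0},{"xyz": [0.09,0.093,-0.025],"spin": 0},{"xyz": [0.09,0.093,-0.025],"spin": 0},{"xyz": [0.07,0.128,-0.02],"spin": 0},{"xyz": [0.07,0.128,-0.02],"spin": 0},{"xyz": [0.07,0.128,-0.02],"spin": 0},{"xyz": [0.038,0.117,-0.011],"spin": 0},{"xyz": [0.038,0.117,-0.011],"spin": 0},{"xyz": [0.038,0.1,-0.011],"spin": 0},{"xyz": [0,0,0],"spin": 0}]}}

```text
time: 33.4
tool_pos: [422.9, 71.7, 131.4]
tcp_rot: [3.125, 0.272, -3.14]
contact_force: [0.4, -0.4, 0.7]
grip_width: 0.6
finger_force: 0.0
```

```bash
cat > door.py <<'E'
from h import *
b=bot.capture("top"); cv2.imwrite("pics/top10.png",b); h=cv2.cvtColor(b,cv2.COLOR_BGR2HSV)
m=((h[...,0]<14)&(h[...,1]>110)&(h[...,2]>40))
print("\n".join(str(j)+" "+"".join(".#"[int(v)] for v in m[j,205:290])for j in range(190,290,4)))
print(bot.get_obs()['contact_force'])
for f in(1.4,1.5,1.57,1.65):
    N=np.array([np.cos(f),-np.sin(f)]);t=np.array([-np.sin(f),-np.cos(f)])
    for d in(0,22): print(f,d,*[proj("top",(*(np.array([580,113])+d*N+s*t),147)).round(1) for s in(3,203)])
E
python3 door.py
```

```text
190 .....................................................................................
194 .....................................................................................
198 .....................................................................................
202 ......................##.............................................................
206 ......................#.##.###.......................................................
210 .......................#.##.#........................................................
214 .......................#..###........................................................
218 ......................#.####.........................................................
222 .....................###.##.#........................................................
226 .....................#.#####.........................................................
230 .....................#..#.#..........................................................
234 .....................###.#.##........................................................
238 ................
[... 767 characters left out ...]
......................
274 .....................................................................................
278 .....................................................................................
282 .....................................................................................
286 .....................................................................................
[-0.37220768  0.35300659 -0.04468105]
1.4 0 [226.4 202.2] [237.8 279.1]
1.4 22 [234.8 200.8] [246.4 277.6]
1.5 0 [226.3 202.2] [229.8 280. ]
1.5 22 [234.7 201.6] [238.5 279.4]
1.57 0 [226.2 202.2] [224.2 280.2]
1.57 22 [234.7 202.2] [232.9 280.2]
1.65 0 [226.1 202.2] [217.8 279.9]
1.65 22 [234.5 202.9] [226.4 280.6]
```

{"op": "jog_arm", "data": {"targets": [{"xyz": [0,-0.02,0],"spin": 0},{"xyz": [0,-0.02,0],"spin": 0},{"xyz": [-0.02,0,-0.08],"spin": 0},{"xyz": [-0.04,0,-0.14],"spin": 0},{"xyz": [-0.06,0,-0.22],"spin": 0},{"xyz": [-0.06,0,-0.22],"spin": 0},{"xyz": [-0.06,-0.2,-0.22],"spin": 0},{"xyz": [-0.06,-0.5,-0.22],"spin": 0},{"xyz": [0,-0.5,0],"spin": 0},{"xyz": [0,-0.3,0],"spin": 0}]}}

```text
time: 34.7
tool_pos: [423.3, -55.4, 221.5]
tcp_rot: [3.125, 0.273, 3.14]
contact_force: [-0.1, -0.4, -0.6]
grip_width: 0.5
finger_force: 0.0
```

```bash
python3 door.py
python3 - <<'E'
from h import *
# wedge & others unchanged: compare static areas with first picture
a=cv2.imread("pics/top0.png");b=cv2.imread("pics/top10.png")
d=cv2.absdiff(a,b).max(2)>40
for n,(x0,y0,x1,y1) in dict(tin=(245,130,278,160),jar=(333,160,360,190),tray=(318,217,378,278),brass=(384,196,462,222),dog=(140,172,158,224),block=(122,272,180,294)).items(): print(n,int(d[y0:y1,x0:x1].sum()))
E
```

```text
190 ....................#................................................................
194 ................#....#...............................................................
198 .......................#.............................................................
202 ......................##.............................................................
206 ......................##.####........................................................
210 ......................######.#.......................................................
214 ......................###..###.......................................................
218 .....................#.###..#........................................................
222 .....................#####..##.......................................................
226 .....................##..##.#........................................................
230 ........................#.##.#.......................................................
234 .....................####.###........................................................
238 ................
[... 810 characters left out ...]
.....#####.#.........................................................
278 .....................##.####.........................................................
282 .....................................................................................
286 .....................................................................................
[ 1.23957755 -0.60983612  0.35201113]
1.4 0 [226.4 202.2] [237.8 279.1]
1.4 22 [234.8 200.8] [246.4 277.6]
1.5 0 [226.3 202.2] [229.8 280. ]
1.5 22 [234.7 201.6] [238.5 279.4]
1.57 0 [226.2 202.2] [224.2 280.2]
1.57 22 [234.7 202.2] [232.9 280.2]
1.65 0 [226.1 202.2] [217.8 279.9]
1.65 22 [234.5 202.9] [226.4 280.6]
tin 0
jar 0
tray 394
brass 0
dog 0
block 0
```

```bash
python3 -c "
from plant import bot
print(bot.close_job())"
```

```text
the job is handed in; nothing more can be done
None
```

The job is handed in at about 35 s: the wedge lies flat in the tray and is released, the hook was pressed, and the door stands open at about 1.55 rad by my reading of the top view. The tin, jar, brass plane, block plane and bench dog show no change in the top picture, and the iron inside the cupboard I did not check. The gripper leaned only about 17° for the wedge, not the 25–45° you gave, because the wrist's joint limit allowed no more there; it touched neither door nor knob.

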